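Clamp a kitchen knife in the guided sharpener and prove that it holds

ROBOT

A 7-joint arm with a two-finger parallel gripper is mounted at the origin on a cart in front of the work surface, level with it; the furniture and walls round the work are solid. World frame = base frame: x ahead of the robot, y to its left, z up, the work surface at z = 0. Lengths are in m, angles in rad, forces in N, time in s.
With the tool pointing down it reaches from about 0.4 to 0.85 m from the base axis. Payload 10.4 kg.
Tool frame: the origin (TCP) lies at the centre of the arm's flange, where the gripper is bolted on; the fingertips stand 173 mm ahead of it and the grasp point (between the pads) lies 155 mm ahead of it; z points along the fingers, y is the line along which they close (so a half turn about z gives the same grasp; the last joint's range is limited). The gripper opens to 85 mm and grips with 20 to 120 N. Pads are 22 mm wide; open, the fingers measure 114 mm over their backs; the gripper's body (76 mm by 85 mm) begins 54 mm behind the grasp point. The pads swing forward as they close: fully open they stand 13 mm farther back than shut.
Start: joints at [-0.023, 0.332, -0.065, 1.46, 0.022, 1.35, -0.088], TCP at [0.625, 0, 0.405] pointing down, gripper open.
Joint ranges: [-2.6, 2.6], [-0.5, 2.12], [-1.47, 1.34], [0.16, 2.42], [-1.27, 4.41], [0.06, 2.06], [-2.6, 2.6]. Speed limits (rad/s): [2.22, 2.22, 2.79, 2.79, 3.14, 3.14, 3.14].

INTERFACE

Orientations are given as a unit quaternion [x, y, z, w].
In Python, from workcell import manip, viewer, finder gives the robot as it stands.
- The arm moves only by the tool arm_command, never from a script. Its argument "plan" is a list of rows, each an object with "dp": the shift along the tool's x, y, z in mm, a list of three; "spin": the turn about the tool's z in rad. A call has 1 to 5 rows; each row shifts and turns the commanded pose from where the row before left it, along the tool's axes as they then stand; what a row does not reach is not made up. A row lasts 1/10 s, in which the tool goes at most 50 mm and 8.59 degrees, less where a joint would pass 70% of its speed; a pose out of reach is approached as far as the arm can. A call is refused whole if a number of a shift passes 50 or a number of a turn 0.15, either way. A call with a gripper value outside its range is refused whole. "grip" is the closure, from -1 (fully open) to 1 (shut), set as the call begins (left out, the last holds). The fingers move at their own pace and stop on an object; "newtons" is the grip in N (left out, the last holds). Time passes only in rows, so rows that do not move let the fingers close. It gives the time, the measured TCP pose, the force, the opening and the grip force at its end, in the units of the state.
- manip.get_obs(): the state, without advancing time (a new reading comes with each control period).
- viewer.camera(name): name is "scene" or "side" or "wrist"; returns the picture (384x512x3 uint8, blue, green, red); there is no depth.
- viewer.camera_params(name): a dict with "vertical_fov" (degrees; the focal length in pixels is half the picture's height over the tangent of half this angle, whatever the lens; pixels are square), "cx", "cy" (the principal point, pixels), "R" (3x3) and "t" (3): a world point X has camera coordinates R X + t; the wrist camera has in their place "T_tool_cam" (4x4, takes a point from camera to tool coordinates, whose origin is the TCP and whose axes are the flange's). Camera axes: x right, y down, z forward; pixel columns grow to the right and rows downward; lengths in m; the calibration is good to about 2 mm. A picture is of the moment at which its call begins: read the wrist's pose just before it. camera_params takes no time and is no camera call.
- manip.hand_in(): hands the job in; it is judged then, once.
Trained networks look in the newest picture that a camera, given by its name, has taken for a name from the list of things; names that differ only in an ending like _2 or _b are one class to them, and where a whole thing is asked for, a point or a joint stands for the part that bears it (a point fixed in the world has none). Each returns a list of dicts, best first, with "score" (0 to 1); they miss things now and then, are a little off and sometimes report something else, mostly with a low value. They report only what shows in the picture. A call takes as long as a camera call.
- finder.find_in(camera, thing): "position" ([x, y, z] in m, in world coordinates, good to about 4 mm: the middle of the surface that is visible of it).
The state is a dict: "clock": time; "joint_pos": joint angles; "joint_velocities": joint speeds; "tau": joint torques, N m; "position": TCP position; "ee_rot": TCP orientation; "ft_force": force on the tool from outside, world axes, zero at the start; "torque": the same for the moment, N m; "grip_width": opening from 0.0 (shut) to 1.0 (fully open); "grasp_force": force on a finger pad.
Only numpy, scipy, OpenCV 4.12 (cv2) and the standard library are available. Lean on these libraries where they do the work, as an engineer would, in place of code of your own. Each camera call takes 0.05 s, during which the arm holds its last target. There are 200 camera calls.

TASK

The kitchen knife lies loose in the clamp of the guided knife sharpener: slide it in until its spine sits squarely home against the back of the clamp, then turn the T-bar screw clockwise until it bears on the blade, no longer turns and stands at a torque of about 0.3 Nm (never beyond 0.45 Nm, which marks the blade). Let go of the screw and check that the knife holds by pushing lengthwise with about 8 N against the steel cap at the end of its handle, well below 25 N. Leave the knife clamped and home, and do not disturb the other things.

Things in the scene. Friction and masses are not known exactly. Their poses are not given: they have to be found in the camera images.
- sharpener: Guided knife sharpener, fixed: dark base plate 205x90x14 mm; aluminium C-clamp, throat open to its -x; thin rear post 162 mm high at x = +148 mm. Origin on the worktop below the screw axis; x into the throat, y along the knife to its tip, z up. Flat anvil under the blade: 70 mm above the worktop, x -22 to 28 mm, 60 mm wide. Top arm over it: 36 mm wide, up to 100 mm above the worktop.
- clamp_seat (a point): Where the spine belongs: middle of the foot of the clamp's upright back face, at anvil height (70 mm above the worktop, 12 mm from the screw axis towards +x). Same axes as the sharpener; the back face is the plane x = 0 here and is 60 mm wide.
- wing_grip (a point): Centre of the flat steel T-bar on top of the clamp screw, on the screw's vertical axis, about 130 mm above the worktop. The bar is 60 mm long along x of this point, 10 mm thick in y and 26 mm high; below it only a hub 16 mm across, then the top arm 15 mm lower.
- clamp_screw: The clamp screw with its T-bar; origin at the middle of its lower end (13 mm across), which presses the blade on to the anvil; x along the bar. Clockwise seen from above tightens, down 4 mm per rad. Found 0.3 to 1.2 rad short of the blade: feel for it. Drag 0.2 Nm while it turns, self-locking. Once it bears, the standing torque climbs about 0.1 Nm per 0.1 rad; 0.3 Nm clamps with 40 to 80 N.
- knife: Kitchen knife lying flat in the clamp, 327 mm, 0.2 kg: blade 180 mm long, 48 deep, spine about 3 thick. Origin on the spine, underside of the blade, 40 mm from the heel; +x to the spine side, +y to the tip, z up. Starts 5 to 10 mm short of the back face, slightly askew, shifted up to 10 mm lengthwise (that does not matter). Home: spine (its x = 0) touches the back face all along.
- knife_handle (a point): Middle of the knife's handle, to grip it: the handle is 26 mm wide (along the knife's x), 18 mm thick (z), 106 mm long (along y), and is about 70 mm above the worktop. Same axes as the knife.
- knife_cap: Steel end cap of the handle, 25 mm wide, 17.5 mm thick, with a flat end face. Origin and axes are those of the knife; the middle of the end face lies at x = -13, y = -167, z = 1.5 mm of them.
- stone_arm: Bystander: sharpening stone on its aluminium carrier with a black round grip and a thin rod, 300 mm long, lying loose on the worktop. Origin at the middle of its underside.
- mug: Bystander: white spotted mug, 91 mm high, loose. Origin at the middle of its underside.
- egg_timer: Bystander: round red and white wind-up timer, 62 mm, loose. Origin at the middle of its underside.
- tin_paste: Bystander: small tin, 57 mm across, 72 mm high, loose. Origin at the middle of its underside.
- teaspoon: Bystander: steel teaspoon, 130 mm long, loose.
- lime: Bystander: green lime, 60 mm, loose.

How it is judged:
On the way, in this order (a step that is already met when the one before it is completed fails the run):
1. the knife is slid home: spine within 2 mm of the clamp's back face and parallel to it, with the screw still loose (x of knife in the frame of clamp_seat above -0.002 m and angle between the y axis of knife and the y axis of clamp_seat, either way round below 0.045 rad and contact force between clamp_screw and knife below 15 N), for 0.2 s.
2. the screw is tight: its end bears on the blade with 25 N or more, knife still home (contact force between clamp_screw and knife above 25 N and x of knife in the frame of clamp_seat above -0.003 m and angle between the y axis of knife and the y axis of clamp_seat, either way round below 0.06 rad), for 0.3 s.
3. the screw let go, the handle's end cap is pushed with 5 N or more and the clamp holds (contact force between the fingers and knife_cap above 5 N and contact force between clamp_screw and knife above 25 N and contact force between the fingers and clamp_screw below 0.5 N), for 0.1 s.
At the end, for the whole second after the job is handed in: the knife lies still in the clamp, its spine within 3 mm of the back face and parallel to it within 0.06 rad, and the screw still presses the blade with 25 N or more (all of step 2 and linear speed of knife below 0.01 m/s); the robot touches nothing.
It fails at once if the screw is overtightened: clamping force above 118 N (contact force between clamp_screw and knife above 118 N).
It fails at once if the end cap is pushed with more than 25 N (contact force between the fingers and knife_cap above 25 N).
It fails at once if a bystander is moved by more than 3 cm (distance of any of stone_arm, mug, egg_timer, tin_paste, teaspoon, lime from where it was at the start of the episode above 0.03 m).
It also fails if it takes over 72 s, if anything falls off the work surface, if the arm or the gripper's body presses on something with over 40 N, if the wrist force passes 120 N, or if a joint passes its speed limit or range.

## Working session

There is one attempt and no reset: what is moved stays moved. The work goes in short steps, Python scripts to look and compute and a tool call to move; the robot and the scene stay as the last step left them, time stands still between calls to the robot, and variables do not carry over. Pictures are saved under pics/ and viewed, at most 10 in all, crops included, and the job is handed in when it is done.

Besides the shell and the picture viewer there is one more tool, called after "Request:" as name(argument=value, ...), one argument or row to a line, values as JSON. arm_command: Moves the arm, as the interface text tells. Its arguments: {"type":"object","properties":{"plan":{"type":"array","items":{"type":"object","properties":{"dp":{"type":"array","items":{"type":"number"}},"spin":{"type":"number"}}}},"grip":{"type":"number"},"newtons":{"type":"number"}},"required":["plan"]}

```bash
mkdir -p pics; ls; cat > h.py <<'E'
from workcell import manip, viewer, finder
import numpy as np, cv2
from scipy.spatial.transform import Rotation as Ro
def cam(name):
    p=viewer.camera_params(name); f=192/np.tan(np.radians(p["vertical_fov"])/2)
    if "R" in p: R=np.array(p["R"]);t=np.array(p["t"])
    else:
        o=manip.get_obs(); T=np.eye(4);T[:3,:3]=Ro.from_quat(o["ee_rot"]).as_matrix();T[:3,3]=o["position"]
        C=np.linalg.inv(T@np.array(p["T_tool_cam"]));R=C[:3,:3];t=C[:3,3]
    return f,p["cx"],p["cy"],R,t
def proj(c,X):
    f,cx,cy,R,t=c; q=R@np.array(X)+t; return cx+f*q[0]/q[2],cy+f*q[1]/q[2]
def ray(c,u,v,z):
    f,cx,cy,R,t=c; d=R.T@np.array([(u-cx)/f,(v-cy)/f,1]); o=-R.T@t; return o+d*(z-o[2])/d[2]
E
python3 - <<'E'
from h import *
o=manip.get_obs();print({k:np.round(v,3).tolist() for k,v in o.items()})
ims=[]
for n in("scene","side","wrist"):
    c=cam(n);im=viewer.camera(n);cv2.imwrite(f"pics/{n}0.png",im);print(n,c[0], np.round(-c[3].T@c[4],3),np.round(c[3],2).tolist(), viewer.camera_params(n).get("T_tool_cam"))
    for th in("sharpener","clamp_screw","knife","knife_handle","knife_cap","wing_grip","mug","stone_arm","egg_timer","tin_paste","teaspoon","lime") if n!="wrist" else ("clamp_screw","knife","knife_handle","wing_grip"):
        r=finder.find_in(n,th); print(th,[(np.round(d["position"],3).tolist(),round(d["score"],2)) for d in r[:2]])
E
```

```text
pics
{'clock': 0.0, 'joint_pos': [-0.023, 0.333, -0.065, 1.461, 0.022, 1.35, -0.088], 'joint_velocities': [-0.001, -0.0, -0.0, 0.0, -0.001, 0.0, -0.0], 'tau': [0.0, -62.545, 0.05, -39.161, 0.016, 0.01, -0.0], 'position': [0.625, -0.0, 0.404], 'ee_rot': [0.707, 0.707, -0.001, -0.0], 'ft_force': [-0.351, -0.262, -0.513], 'torque': [0.009, 0.043, 0.01], 'grasp_force': 0.0, 'grip_width': 0.998}
scene 427.16684860215025 [-0.236 -0.728  0.839] [[0.66, -0.75, -0.0], [-0.46, -0.4, -0.8], [0.6, 0.52, -0.61]] None
sharpener [([0.561, 0.03, 0.017], 0.69)]
clamp_screw []
knife [([0.468, 0.039, 0.076], 0.81), ([0.368, 0.164, 0.015], 0.33)]
knife_handle [([0.471, 0.042, 0.072], 0.82), ([0.367, 0.165, 0.018], 0.39)]
knife_cap [([0.492, -0.434, 0.043], 0.23)]
wing_grip [([0.489, 0.052, 0.146], 0.56)]
mug [([0.647, -0.388, 0.062], 0.68), ([0.566, 0.026, 0.019], 0.25)]
stone_arm [([0.368, 0.167, 0.016], 0.57)]
egg_timer [([0.494, -0.436, 0.043], 0.86)]
tin_paste [([0.658, 0.294, 0.053], 0.63)]
teaspoon [([0.516, -0.275, 0.008], 0.67), ([0.559, 0.03, 0.019], 0.37)]
lime [([0.651, -0.301, 0.037], 0.6)]

[... 425 characters left out ...]
 0.89)]
tin_paste [([0.663, 0.293, 0.05], 0.64), ([0.494, -0.436, 0.044], 0.29)]
teaspoon [([0.47, 0.045, 0.07], 0.24)]
lime []
wrist 328.71854099120674 [0.625 0.067 0.375] [[1.0, 0.0, -0.0], [0.0, -0.96, 0.27], [0.0, -0.27, -0.96]] [[ 2.73222305e-04 -9.63663235e-01 -2.67120002e-01  6.71819204e-02]
 [ 9.99999960e-01  2.84094220e-04 -2.05473633e-06 -3.08193739e-04]
 [ 7.78673223e-05 -2.67119990e-01  9.63663274e-01  2.99580383e-02]
 [ 0.00000000e+00  0.00000000e+00  0.00000000e+00  1.00000000e+00]]
clamp_screw [([0.555, 0.044, 0.013], 0.72), ([0.499, 0.057, 0.14], 0.61)]
knife [([0.476, 0.079, 0.073], 0.86)]
knife_handle [([0.476, 0.074, 0.073], 0.94)]
wing_grip [([0.506, 0.057, 0.143], 0.91)]
```

```bash
python3 - <<'E'
import cv2,numpy as np
a=cv2.imread("pics/scene0.png");b=cv2.imread("pics/wrist0.png")
cv2.imwrite("pics/both0.png",cv2.resize(b,None,fx=1.5,fy=1.5));
E
```

```text
(no output)
```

View pics/scene0.png

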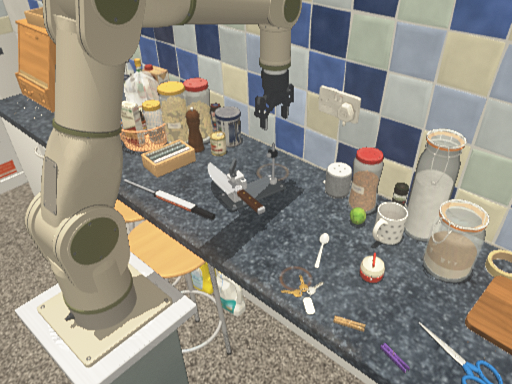

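View pics/both0.png

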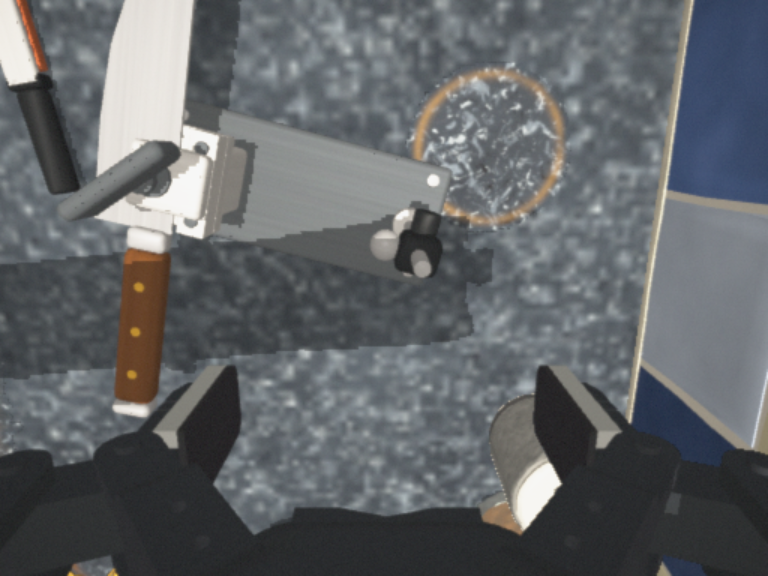

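The wrist view (1.5x) shows the T-bar from (60,212) to (175,152). The spine runs along (193,0)–(183,130), the handle from (147,250) to (135,400), and the cap ends at (132,412). The base plate edge runs (185,105)–(445,172), and the post is near (420,250).

```bash
python3 - <<'E'
from h import *
c=cam("wrist")
P=lambda n,u,v,z:print(n,np.round(ray(c,u/1.5,v/1.5,z)*1000,1))
for n,u,v,z in[("edge1",240,120,.014),("edge2",448,171,.014),("low1",262,240,.014),("low2",380,280,.014),
("spine1",193,5,.073),("spine2",184,125,.073),("hR1",166,258,.073),("hR2",155,402,.073),("hL1",126,255,.073),("hL2",116,400,.073),
("hmid",145,250,.079),("capL",113,408,.075),("capR",148,415,.075),("heel",103,218,.072),
("bar1",62,208,.143),("bar2",177,150,.143),("barc",119,180,.143),("armTL",188,125,.1),("armBR",210,238,.1),("posttop",425,268,.162)]:P(n,u,v,z)
E
```

```text
edge1 [523.2  88.6  14. ]
edge2 [668.6  54.2  14. ]
low1 [532.8   4.6  14. ]
low2 [619.9 -25.9  14. ]
spine1 [518.7 144.8  73. ]
spine2 [507.   82.4  73. ]
hR1 [487.1   3.4  73. ]
hR2 [467.8 -96.2  73. ]
hL1 [462.4   5.3  73. ]
hL2 [441.5 -94.7  73. ]
hmid [477.6   9.7  79. ]
capL [439.9 -99.6  75. ]
capR [ 462.8 -104.9   75. ]
heel [451.   28.2  72. ]
bar1 [473.3  42.  143. ]
bar2 [529.9  68.1 143. ]
barc [501.8  54.8 143. ]
armTL [519.6  81.  100. ]
armBR [525.5  20.6 100. ]
posttop [641.8  17.8 162. ]
```

Request:
arm_command(
  plan=[
    {"dp": [-11,-40,15]},
    {"dp": [-11,-40,15]},
    {"dp": [-11,-40,15]},
    {"dp": [-12,-40,15]},
    {"spin": 0.1},
  ],
  grip=-1,
)

```text
invalid input at $.plan[0]: expected keys dp, spin
```

Request:
arm_command(
  plan=[
    {"spin": 0.1},
    {"dp": [0,0,0]},
    {"dp": [0,0,0]},
  ],
)

```text
invalid input at $.plan[0]: expected keys dp, spin
```

```bash
python3 - <<'E'
from h import *
o=manip.get_obs();print(o["clock"],np.round(o["position"],4),np.round(Ro.from_quat(o["ee_rot"]).as_matrix()[:,1],3),np.round(o["ft_force"],1))
im=viewer.camera("wrist");cv2.imwrite("pics/w1.png",cv2.resize(im,None,fx=1.5,fy=1.5))
for th in("knife_handle","wing_grip"):print(th,[(np.round(d["position"],3).tolist(),round(d["score"],2)) for d in finder.find_in("wrist",th)[:2]])
E
```

```text
1.55 [0.625  0.     0.4047] [ 1. -0.  0.] [ 0.4 -1.1  0.1]
knife_handle [([0.48, 0.076, 0.075], 0.85)]
wing_grip [([0.503, 0.054, 0.147], 0.68)]
```

View pics/w1.png

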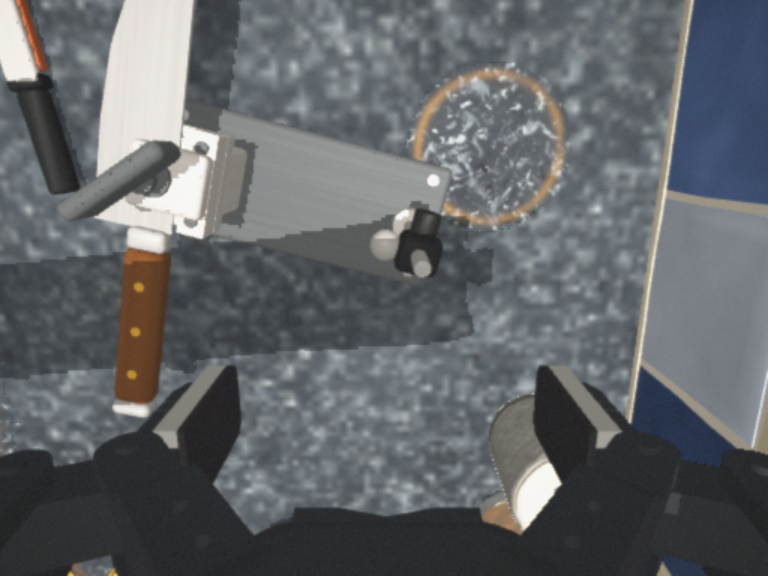

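The move was refused because every row needs both keys, so the view is unchanged. I'll send it again with both.

Request:
arm_command(
  plan=[
    {"dp": [-11,-40,15],"spin": 0},
    {"dp": [-11,-40,15],"spin": 0},
    {"dp": [-11,-40,15],"spin": 0},
    {"dp": [-12,-40,15],"spin": 0},
    {"dp": [0,0,0],"spin": 0.1},
  ],
  grip=-1,
)

```text
clock: 2.2
position: [0.4599, -0.0468, 0.3416]
ee_rot: [0.743, 0.67, -0.003, -0.002]
ft_force: [1.1, 0.7, 0.1]
grip_width: 1.001
grasp_force: 0.0
```

Request:
arm_command(
  plan=[
    {"dp": [0,0,0],"spin": 0.1},
    {"dp": [0,0,0],"spin": 0},
    {"dp": [0,0,0],"spin": 0},
    {"dp": [0,0,0],"spin": 0},
  ],
)

```text
clock: 2.6
position: [0.4652, -0.0449, 0.3448]
ee_rot: [0.773, 0.634, 0.0, 0.0]
ft_force: [0.2, 0.6, 0.7]
grip_width: 0.999
grasp_force: 0.0
```

```bash
python3 - <<'E'
from h import *
o=manip.get_obs();print(o["clock"],np.round(o["position"],4),np.round(Ro.from_quat(o["ee_rot"]).as_matrix()[:,1],3),np.round(o["ft_force"],1))
im=viewer.camera("wrist");cv2.imwrite("pics/w2.png",cv2.resize(im,None,fx=1.5,fy=1.5))
E
```

```text
2.6 [ 0.4652 -0.0449  0.3448] [ 0.981 -0.196  0.   ] [0.2 0.6 0.7]
```

View pics/w2.png

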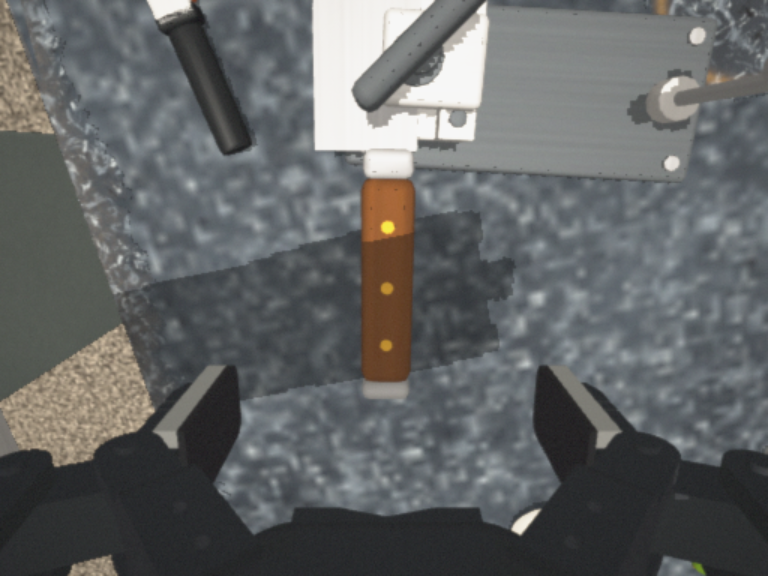

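The knife now stands vertical in the image. Its spine edge is at u≈416 and the clamp upright's face at u≈438. The handle is centred at u≈387, spanning v 178–382, with the cap end at v≈398, and the lower plate edge runs (480,168)–(685,181).

```bash
python3 - <<'E'
from h import *
c=cam("wrist")
P=lambda n,u,v,z:print(n,np.round(ray(c,u/1.5,v/1.5,z)*1000,1))
for n,u,v,z in[("spine",416,135,.073),("backface",438,135,.073),("handleTop",388,180,.079),("handleBot",386,382,.079),("hL",361,290,.072),("hR",413,290,.072),("capend",386,398,.072),
("plateA",420,165,.014),("plateB",685,181,.014),("bar1",365,98,.143),("bar2",485,-8,.143),("armL",388,108,.1),("armR",478,110,.1),("postbase",675,100,.02)]:P(n,u,v,z)
print(np.round(ray(c,387/1.5,280/1.5,.079),4))
im=cv2.imread("pics/w2.png");print(im.shape)
cv2.imwrite("pics/w2c.png",cv2.resize(im[0:190,300:560],None,fx=3,fy=3,interpolation=cv2.INTER_CUBIC))
E
```

```text
spine [493.3  25.8  73. ]
backface [503.4  23.8  73. ]
handleTop [476.5   8.5  79. ]
handleBot [455.2 -92.8  79. ]
hL [452.1 -43.1  72. ]
hR [478.2 -48.3  72. ]
capend [ 452.7 -105.5   72. ]
plateA [496.3   9.8  14. ]
plateB [649.8 -30.4  14. ]
bar1 [474.7  39.  143. ]
bar2 [517.5  61.8 143. ]
armL [482.3  37.9 100. ]
armR [518.4  29.9 100. ]
postbase [642.5  16.8  20. ]
[ 0.4665 -0.0388  0.079 ]
(576, 768, 3)
```

View pics/w2c.png

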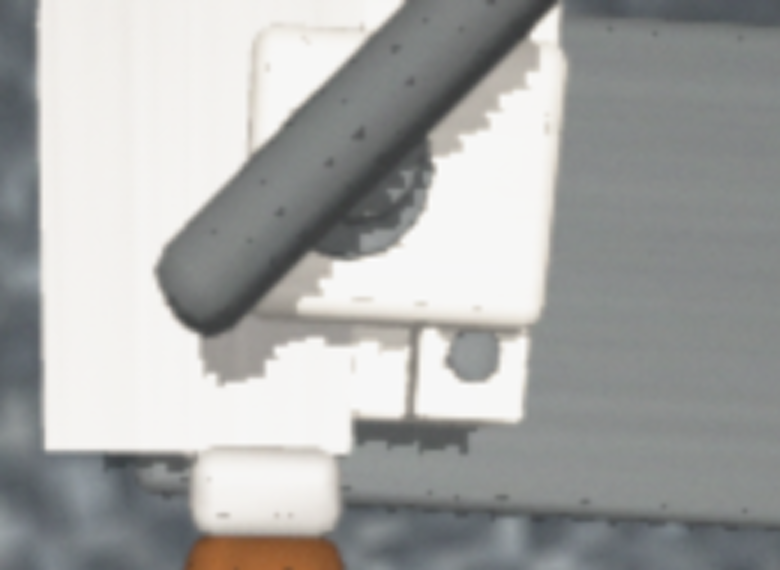

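Request:
arm_command(
  plan=[
    {"dp": [0,0,35],"spin": 0},
    {"dp": [0,0,35],"spin": 0},
    {"dp": [0,0,30],"spin": 0},
    {"dp": [0,0,18],"spin": 0},
    {"dp": [0,0,0],"spin": 0},
  ],
)

```text
clock: 3.15
position: [0.4641, -0.0449, 0.2244]
ee_rot: [0.774, 0.633, -0.002, -0.002]
ft_force: [0.5, 0.2, 0.5]
grip_width: 1.004
grasp_force: 0.0
```

Request:
arm_command(
  plan=[
    {"dp": [0,0,0],"spin": 0},
    {"dp": [0,0,0],"spin": 0},
    {"dp": [0,0,0],"spin": 0},
    {"dp": [0,0,0],"spin": 0},
    {"dp": [0,0,0],"spin": 0},
  ],
  grip=1,
  newtons=40,
)

```text
clock: 3.65
position: [0.4653, -0.045, 0.2273]
ee_rot: [0.774, 0.633, 0.001, 0.0]
ft_force: [0.6, 0.1, 1.8]
grip_width: 0.299
grasp_force: 45.7
```

Request:
arm_command(
  plan=[
    {"dp": [0,0,0],"spin": 0},
    {"dp": [0,0,0],"spin": 0},
    {"dp": [0,0,0],"spin": 0},
    {"dp": [0,0,0],"spin": 0},
    {"dp": [0,0,0],"spin": 0},
  ],
)

```text
clock: 4.15
position: [0.4653, -0.045, 0.227]
ee_rot: [0.774, 0.633, 0.0, 0.0]
ft_force: [1.0, 0.4, 4.9]
grip_width: 0.293
grasp_force: 46.1
```

Request:
arm_command(
  plan=[
    {"dp": [0,0,-0.5],"spin": 0.028},
    {"dp": [0,0,0],"spin": 0.028},
    {"dp": [0,1,0],"spin": 0},
    {"dp": [0,1,0],"spin": 0},
    {"dp": [0,0,0],"spin": 0},
  ],
)

```text
clock: 4.65
position: [0.4664, -0.0452, 0.2269]
ee_rot: [0.792, 0.611, -0.001, -0.001]
ft_force: [-3.5, 1.0, 5.9]
grip_width: 0.296
grasp_force: 46.2
```

Request:
arm_command(
  plan=[
    {"dp": [0,1,0],"spin": 0},
    {"dp": [0,0,0],"spin": 0},
    {"dp": [0,0,0],"spin": 0},
  ],
)

```text
clock: 4.95
position: [0.4673, -0.0454, 0.2268]
ee_rot: [0.792, 0.611, -0.001, -0.001]
ft_force: [-4.1, 0.9, 6.1]
grip_width: 0.296
grasp_force: 46.2
```

```bash
cat >> h.py <<'E'
def st():
    o=manip.get_obs();T=Ro.from_quat(o["ee_rot"]).as_matrix()
    print(o["clock"],"pos",np.round(o["position"],4),"yaw",round(np.degrees(np.arctan2(T[1,1],T[0,1])),2),"F",np.round(o["ft_force"],1),"Ftool",np.round(T.T@o["ft_force"],1),"Mtool",np.round(T.T@o["torque"],3),"w",round(o["grip_width"],3),round(o["grasp_force"],1))
    return o
E
python3 - <<'E'
from h import *
st()
im=viewer.camera("wrist");cv2.imwrite("pics/w3.png",im)
E
```

```text
4.95 pos [ 0.4673 -0.0454  0.2268] yaw -14.71 F [-4.1  0.9  6.1] Ftool [-0.2 -4.2 -6.1] Mtool [ 0.797  0.47  -0.33 ] w 0.296 46.2
```

View pics/w3.png

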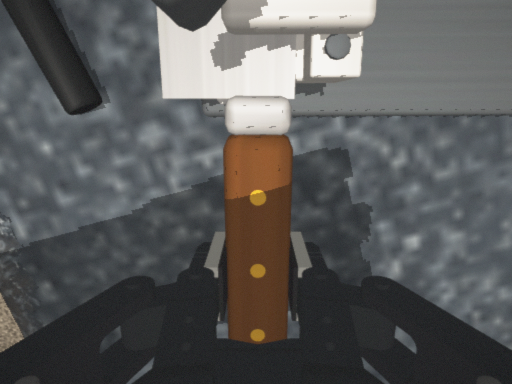

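Request:
arm_command(
  plan=[
    {"dp": [0,1,-0.7],"spin": 0},
    {"dp": [0,0.5,0],"spin": 0},
    {"dp": [0,0,0],"spin": 0},
    {"dp": [0,0,0],"spin": 0},
  ],
)

```text
clock: 5.4
position: [0.4692, -0.0461, 0.2276]
ee_rot: [0.792, 0.611, -0.0, -0.0]
ft_force: [-2.1, 0.6, 1.5]
grip_width: 0.299
grasp_force: 45.5
```

Request:
arm_command(
  plan=[
    {"dp": [0,0.7,0],"spin": 0},
    {"dp": [0,0,0],"spin": 0},
    {"dp": [0,0,0],"spin": 0},
  ],
)

```text
clock: 5.7
position: [0.4698, -0.0463, 0.2277]
ee_rot: [0.792, 0.611, -0.0, -0.0]
ft_force: [-3.2, 0.4, 0.7]
grip_width: 0.293
grasp_force: 45.5
```

Request:
arm_command(
  plan=[
    {"dp": [0,0.7,0],"spin": 0},
    {"dp": [0,0,0],"spin": 0},
    {"dp": [0,0,0],"spin": 0},
  ],
)

```text
clock: 6.0
position: [0.4703, -0.0464, 0.2276]
ee_rot: [0.791, 0.611, -0.001, -0.0]
ft_force: [-5.5, 1.0, 0.3]
grip_width: 0.294
grasp_force: 45.6
```

```bash
python3 - <<'E'
from h import *
st()
E
```

```text
6.0 pos [ 0.4703 -0.0464  0.2276] yaw -14.63 F [-5.5  1.   0.3] Ftool [-0.5 -5.6 -0.3] Mtool [ 1.008 -0.115 -0.633] w 0.294 45.6
```

Request:
arm_command(
  plan=[
    {"dp": [0,0.8,0],"spin": 0},
    {"dp": [0,0,0],"spin": 0},
    {"dp": [0,0,0],"spin": 0},
  ],
)

```text
clock: 6.3
position: [0.4708, -0.0466, 0.2275]
ee_rot: [0.791, 0.611, -0.001, -0.001]
ft_force: [-8.1, 1.0, 2.6]
grip_width: 0.295
grasp_force: 45.9
```

```bash
python3 - <<'E'
from h import *
st()
im=viewer.camera("wrist");cv2.imwrite("pics/w4.png",cv2.resize(im[0:150,130:400],None,fx=2.9,fy=2.9,interpolation=cv2.INTER_CUBIC))
E
```

```text
6.3 pos [ 0.4708 -0.0466  0.2275] yaw -14.62 F [-8.1  1.   2.6] Ftool [-1.1 -8.1 -2.5] Mtool [ 1.473 -0.118 -0.811] w 0.295 45.9
```

View pics/w4.png

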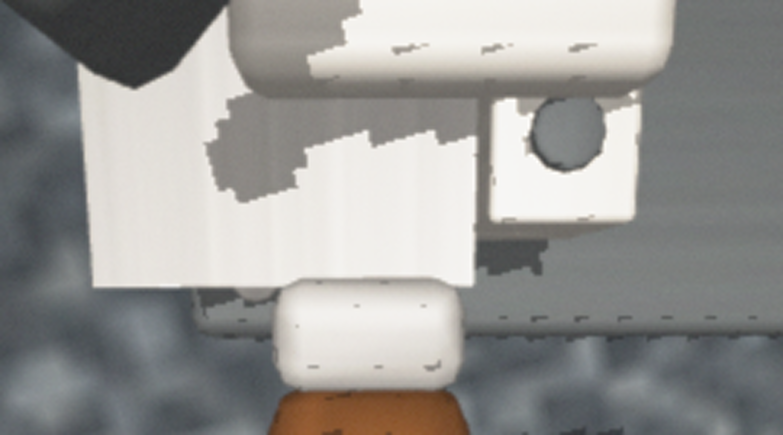

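Request:
arm_command(
  plan=[
    {"dp": [0,-0.6,0],"spin": 0},
    {"dp": [0,0,0],"spin": 0},
    {"dp": [0,0,0],"spin": 0},
  ],
)

```text
clock: 6.65
position: [0.4704, -0.0464, 0.2276]
ee_rot: [0.791, 0.611, -0.001, -0.0]
ft_force: [-4.8, 0.2, 1.3]
grip_width: 0.3
grasp_force: 45.6
```

Request:
arm_command(
  plan=[
    {"dp": [0,0,0],"spin": 0},
    {"dp": [0,0,0],"spin": 0},
    {"dp": [0,0,0],"spin": 0},
    {"dp": [0,0,0],"spin": 0},
    {"dp": [0,0,0],"spin": 0},
  ],
  grip=-1,
)

```text
clock: 7.15
position: [0.4711, -0.0466, 0.228]
ee_rot: [0.792, 0.611, 0.0, 0.0]
ft_force: [0.1, -0.2, 0.4]
grip_width: 1.002
grasp_force: 0.0
```

Request:
arm_command(
  plan=[
    {"dp": [0,0,-40],"spin": 0},
    {"dp": [0,0,-40],"spin": 0},
    {"dp": [0,0,-40],"spin": 0},
    {"dp": [0,0,0],"spin": 0},
    {"dp": [0,0,0],"spin": 0},
  ],
)

```text
clock: 7.65
position: [0.4711, -0.0466, 0.3485]
ee_rot: [0.792, 0.611, 0.001, 0.001]
ft_force: [0.4, 0.3, -1.5]
grip_width: 1.0
grasp_force: 0.0
```

```bash
python3 - <<'E'
from h import *
st()
c=cam("wrist")
im=viewer.camera("wrist");cv2.imwrite("pics/w5.png",cv2.resize(im[0:190,130:400],None,fx=2.9,fy=2.9,interpolation=cv2.INTER_CUBIC))
E
```

```text
7.65 pos [ 0.4711 -0.0466  0.3485] yaw -14.67 F [ 0.4  0.3 -1.5] Ftool [0.4 0.4 1.5] Mtool [0.073 0.003 0.021] w 1.0 0.0
```

View pics/w5.png

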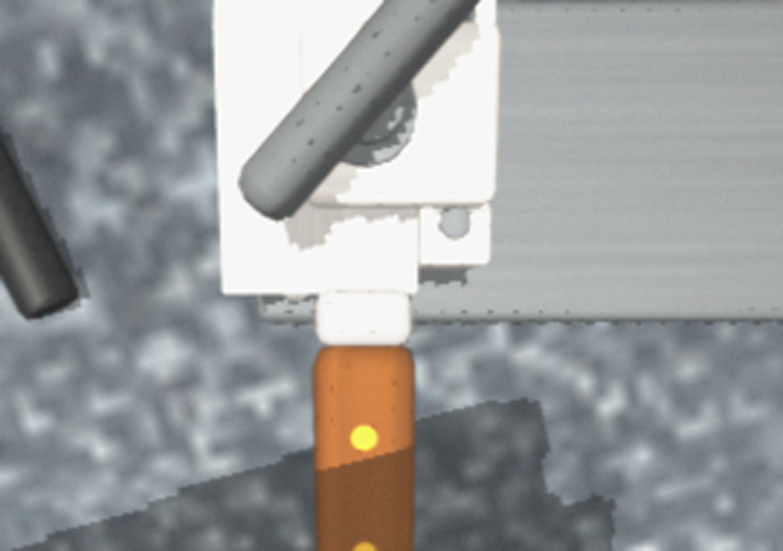

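The spine meets the upright along its whole visible edge, so the knife is home. Next I go above the T-bar.

Request:
arm_command(
  plan=[
    {"dp": [36,1,0],"spin": 0},
    {"dp": [35,1,0],"spin": 0},
    {"dp": [35,1,0],"spin": 0},
    {"dp": [0,0,0],"spin": 0},
    {"dp": [0,0,0],"spin": 0},
  ],
)

```text
clock: 8.2
position: [0.5003, 0.0556, 0.3463]
ee_rot: [0.791, 0.612, -0.001, -0.001]
ft_force: [-0.1, -0.9, 0.1]
grip_width: 0.999
grasp_force: 0.0
```

```bash
python3 - <<'E'
from h import *
o=st();print(np.round(o["joint_pos"],2))
im=viewer.camera("wrist");cv2.imwrite("pics/w6.png",cv2.resize(im,None,fx=1.5,fy=1.5))
E
```

```text
8.2 pos [0.5003 0.0556 0.3463] yaw -14.58 F [-0.1 -0.9  0.1] Ftool [-0.9  0.2 -0.1] Mtool [ 0.024 -0.036 -0.004] w 0.999 0.0
[-0.07  0.12 -0.14  1.85  0.02  1.18 -0.47]
```

View pics/w6.png

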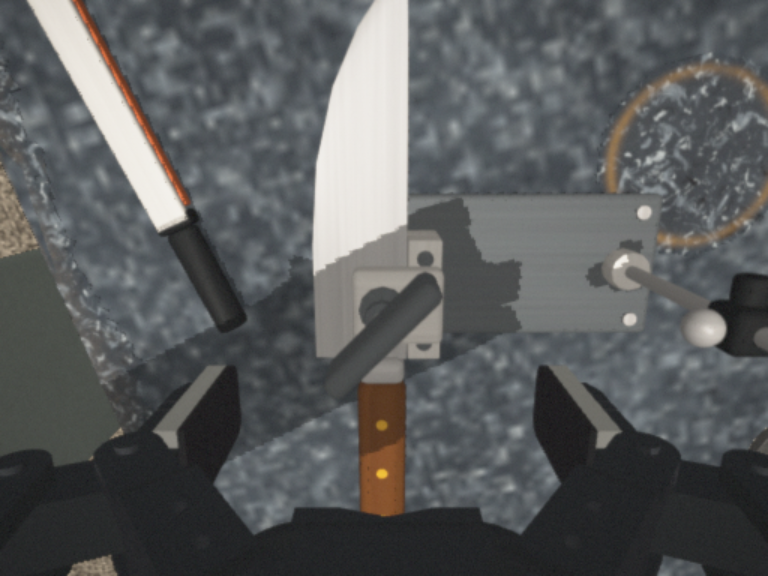

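The bar runs from about (335,385) to (433,283), and the spine (u=408) is flush with the upright at both ends.

```bash
python3 - <<'E'
from h import *
c=cam("wrist")
a=ray(c,335/1.5,387/1.5,.141);b=ray(c,433/1.5,284/1.5,.141);print(a,b,(a+b)/2,np.linalg.norm(a-b),np.degrees(np.arctan2(*(b-a)[1::-1])))
s=[ray(c,408/1.5,v/1.5,.073) for v in(120,230,350)];print(s)
print(proj(c,[.501,.055,.143]))
E
```

```text
[0.47475325 0.03894026 0.141     ] [0.52138173 0.06988359 0.141     ] [0.49806749 0.05441192 0.141     ] 0.055961635056621085 33.56882958253001
[array([0.52992807, 0.13093254, 0.073     ]), array([0.51742595, 0.08074432, 0.073     ]), array([0.50195225, 0.01862706, 0.073     ])]
(np.float64(259.7557542324762), np.float64(223.8074542597456))
```

Request:
arm_command(
  plan=[
    {"dp": [0,0,0],"spin": -0.14},
    {"dp": [0,0,0],"spin": -0.14},
    {"dp": [0,0,0],"spin": -0.14},
    {"dp": [0,0,0],"spin": -0.14},
    {"dp": [0,0,0],"spin": -0.14},
  ],
)

```text
clock: 8.75
position: [0.5004, 0.0537, 0.3473]
ee_rot: [0.533, 0.846, -0.0, -0.0]
ft_force: [-0.1, 0.8, 0.1]
grip_width: 0.999
grasp_force: 0.0
```

Request:
arm_command(
  plan=[
    {"dp": [0,0,0],"spin": -0.14},
    {"dp": [0,0,0],"spin": -0.14},
    {"dp": [0,0,0],"spin": -0.14},
    {"dp": [0,0,0],"spin": -0.14},
    {"dp": [0,0,0],"spin": -0.14},
  ],
)

```text
clock: 9.25
position: [0.5004, 0.0537, 0.3473]
ee_rot: [0.21, 0.978, -0.0, -0.0]
ft_force: [0.5, -1.0, 0.4]
grip_width: 1.001
grasp_force: 0.0
```

Request:
arm_command(
  plan=[
    {"dp": [0,0,0],"spin": -0.14},
    {"dp": [0,0,0],"spin": -0.14},
    {"dp": [0,0,0],"spin": -0.14},
    {"dp": [0,0,0],"spin": -0.14},
    {"dp": [0,0,0],"spin": -0.14},
  ],
)

```text
clock: 9.75
position: [0.5004, 0.0537, 0.3473]
ee_rot: [-0.138, 0.99, -0.0, -0.001]
ft_force: [-0.1, 0.3, -0.9]
grip_width: 1.002
grasp_force: 0.0
```

Request:
arm_command(
  plan=[
    {"dp": [0,0,0],"spin": -0.14},
    {"dp": [0,0,0],"spin": -0.02},
    {"dp": [0,0,0],"spin": 0},
    {"dp": [0,0,0],"spin": 0},
  ],
)

```text
clock: 10.15
position: [0.5006, 0.0547, 0.3477]
ee_rot: [-0.213, 0.977, -0.0, -0.0]
ft_force: [-0.0, -0.6, -0.2]
grip_width: 0.997
grasp_force: 0.0
```

```bash
python3 - <<'E'
from h import *
o=st();print(np.round(o["joint_pos"],2))
E
```

```text
10.15 pos [0.5006 0.0547 0.3477] yaw 114.59 F [-0.  -0.6 -0.2] Ftool [ 0.2 -0.5  0.2] Mtool [-0.053  0.008 -0.015] w 0.997 0.0
[ 0.05  0.12 -0.27  1.84  0.03  1.18  1.77]
```

```bash
python3 - <<'E'
from h import *
im=viewer.camera("wrist");c=cam("wrist");cv2.imwrite("pics/w7.png",im)
f,cx,cy,R,t=c;z=.143
# plane map: 4 px/mm, 100mm square centred .5,.055 ; col->+x, row->-y
S=4;A=np.array([[1e-3/S,0,.45],[0,-1e-3/S,.105],[0,0,z],[0,0,1]])
H=np.array([[f,0,cx],[0,f,cy],[0,0,1]])@np.c_[R,t]@A
w=cv2.warpPerspective(im,H,(400,400),flags=cv2.INTER_LINEAR|cv2.WARP_INVERSE_MAP);cv2.imwrite("pics/rect.png",w)
g=cv2.GaussianBlur(cv2.cvtColor(w,cv2.COLOR_BGR2GRAY),(5,5),0)
L=cv2.createLineSegmentDetector().detect(g)[0][:,0]
for x1,y1,x2,y2 in sorted(L.tolist(),key=lambda l:-np.hypot(l[2]-l[0],l[3]-l[1]))[:14]:
    print(np.round([450+x1/S,105-y1/S,450+x2/S,105-y2/S],1),"len",round(np.hypot(x2-x1,y2-y1)/S,1),"ang",round(np.degrees(np.arctan2(-(y2-y1),x2-x1))%180,1))
print(proj(c,[.5,.055,.143]))
E
```

```text
[540.5  51.2 512.2  58.4] len 29.2 ang 165.6
[491.6  57.3 515.8  72.3] len 28.5 ang 31.8
[503.3  30.5 509.2  55.3] len 25.5 ang 76.4
[456.   54.9 449.8  30.9] len 24.8 ang 75.5
[498.3  80.9 504.3 104.7] len 24.5 ang 75.9
[512.7  58.6 494.7  47.4] len 21.2 ang 31.8
[474.  105.3 466.7  90.2] len 16.8 ang 64.1
[462.9  15.3 479.   11.1] len 16.6 ang 165.3
[477.9  63.3 473.9  47.6] len 16.2 ang 75.6
[535.4   7.1 549.8  13.9] len 15.9 ang 25.3
[467.3  90.3 462.3  75.5] len 15.6 ang 71.6
[478.6  36.2 492.8  32.7] len 14.6 ang 166.1
[460.3  71.8 456.7  58.1] len 14.1 ang 75.4
[484.5  23.2 497.8  20.8] len 13.5 ang 169.5
(np.float64(258.38618720852105), np.float64(224.82088090300832))
```

View pics/rect.png

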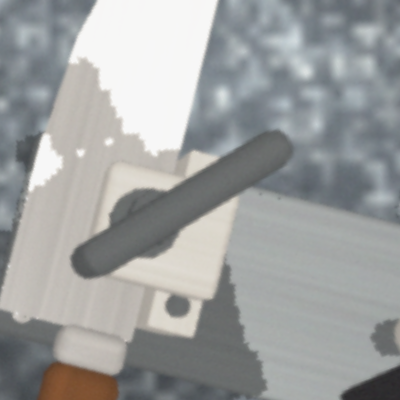

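The rectified view shows the bar centred near (182,205), at yaw 31.8°. I'll adjust the angle and descend.

Request:
arm_command(
  plan=[
    {"dp": [0,0,0],"spin": -0.126},
    {"dp": [1.8,1.5,20],"spin": 0},
    {"dp": [0,0,20],"spin": 0},
    {"dp": [0,0,17],"spin": 0},
    {"dp": [0,0,0],"spin": 0},
  ],
)

```text
clock: 10.7
position: [0.4975, 0.0553, 0.2889]
ee_rot: [-0.275, 0.961, 0.0, -0.002]
ft_force: [-0.5, -0.5, -0.2]
grip_width: 0.999
grasp_force: 0.0
```

Request:
arm_command(
  plan=[
    {"dp": [0,0,0],"spin": 0},
    {"dp": [0,0,0],"spin": 0},
    {"dp": [0,0,0],"spin": 0},
    {"dp": [0,0,0],"spin": 0},
    {"dp": [0,0,0],"spin": 0},
  ],
  grip=1,
  newtons=70,
)

```text
clock: 11.2
position: [0.4984, 0.0556, 0.2913]
ee_rot: [-0.276, 0.961, -0.0, 0.0]
ft_force: [-0.4, -0.2, -0.6]
grip_width: 0.146
grasp_force: 0.0
```

Request:
arm_command(
  plan=[
    {"dp": [0,0,0],"spin": 0},
    {"dp": [0,0,0],"spin": 0},
    {"dp": [0,0,0],"spin": 0},
    {"dp": [0,0,0],"spin": 0},
    {"dp": [0,0,0],"spin": 0},
  ],
)

```text
clock: 11.7
position: [0.4985, 0.0555, 0.2914]
ee_rot: [-0.276, 0.961, -0.0, 0.0]
ft_force: [-0.0, -0.4, 5.7]
grip_width: 0.1
grasp_force: 68.8
```

```bash
python3 - <<'E'
from h import *
o=st()
E
```

```text
11.7 pos [0.4985 0.0555 0.2914] yaw 122.03 F [-0.  -0.4  5.7] Ftool [ 0.2 -0.3 -5.7] Mtool [-0.072  0.369  0.146] w 0.1 68.8
```

Request:
arm_command(
  plan=[
    {"dp": [0,0,0.2],"spin": 0.05},
    {"dp": [0,0,0.2],"spin": 0.05},
    {"dp": [0,0,0.2],"spin": 0.05},
  ],
)

```text
clock: 12.0
position: [0.4986, 0.0554, 0.2908]
ee_rot: [-0.202, 0.979, -0.0, 0.0]
ft_force: [-0.9, -1.4, 5.2]
grip_width: 0.103
grasp_force: 69.0
```

```bash
python3 - <<'E'
from h import *
o=st()
E
```

```text
12.0 pos [0.4986 0.0554 0.2908] yaw 113.34 F [-0.9 -1.4  5.2] Ftool [ 1.4 -0.9 -5.2] Mtool [ 0.239  0.301 -0.148] w 0.103 69.0
```

Request:
arm_command(
  plan=[
    {"dp": [0,0,0.2],"spin": 0.05},
    {"dp": [0,0,0.2],"spin": 0.05},
  ],
)

```text
clock: 12.2
position: [0.4986, 0.0553, 0.2905]
ee_rot: [-0.153, 0.988, -0.0, 0.001]
ft_force: [-0.6, -2.1, 5.9]
grip_width: 0.103
grasp_force: 69.0
```

```bash
python3 - <<'E'
from h import *
o=st()
E
```

```text
12.2 pos [0.4986 0.0553 0.2905] yaw 107.6 F [-0.6 -2.1  5.9] Ftool [ 1.2 -1.8 -5.9] Mtool [ 0.423  0.345 -0.154] w 0.103 69.0
```

Request:
arm_command(
  plan=[
    {"dp": [0,0,0],"spin": 0},
    {"dp": [0,0,0],"spin": 0},
  ],
)

```text
clock: 12.4
position: [0.4986, 0.0553, 0.2904]
ee_rot: [-0.154, 0.988, -0.0, 0.0]
ft_force: [-0.7, -1.3, 5.1]
grip_width: 0.101
grasp_force: 69.0
```

```bash
python3 - <<'E'
from h import *
o=st()
E
```

```text
12.4 pos [0.4986 0.0553 0.2904] yaw 107.69 F [-0.7 -1.3  5.1] Ftool [ 1.1 -1.  -5.1] Mtool [0.261 0.241 0.099] w 0.101 69.0
```

Request:
arm_command(
  plan=[
    {"dp": [0,0,0.2],"spin": 0.05},
    {"dp": [0,0,0.2],"spin": 0.05},
  ],
)

```text
clock: 12.6
position: [0.4986, 0.0553, 0.2901]
ee_rot: [-0.103, 0.995, -0.0, 0.001]
ft_force: [-0.0, -2.4, 4.9]
grip_width: 0.106
grasp_force: 68.9
```

```bash
python3 -c "from h import *;st()"
```

```text
12.6 pos [0.4986 0.0553 0.2901] yaw 101.88 F [-0.  -2.4  4.9] Ftool [ 0.5 -2.4 -4.9] Mtool [ 0.547  0.269 -0.151] w 0.106 68.9
```

Request:
arm_command(
  plan=[
    {"dp": [0,0,0.2],"spin": 0.05},
    {"dp": [0,0,0.2],"spin": 0.05},
  ],
)

```text
clock: 12.8
position: [0.4986, 0.0552, 0.2896]
ee_rot: [-0.054, 0.999, -0.0, 0.001]
ft_force: [-0.5, -2.8, 6.3]
grip_width: 0.105
grasp_force: 68.9
```

```bash
python3 -c "from h import *;st()"
```

```text
12.8 pos [0.4986 0.0552 0.2896] yaw 96.14 F [-0.5 -2.8  6.3] Ftool [ 0.8 -2.7 -6.3] Mtool [ 0.664  0.184 -0.152] w 0.105 68.9
```

Request:
arm_command(
  plan=[
    {"dp": [0,0,0.2],"spin": 0.05},
    {"dp": [0,0,0.2],"spin": 0.05},
  ],
)

```text
clock: 13.0
position: [0.4986, 0.0551, 0.2892]
ee_rot: [-0.003, 1.0, -0.0, 0.001]
ft_force: [-0.3, -2.9, 5.8]
grip_width: 0.101
grasp_force: 69.0
```

```bash
python3 -c "from h import *;st()"
```

```text
13.0 pos [0.4986 0.0551 0.2892] yaw 90.4 F [-0.3 -2.9  5.8] Ftool [ 0.3 -2.9 -5.8] Mtool [ 0.75   0.172 -0.163] w 0.101 69.0
```

Request:
arm_command(
  plan=[
    {"dp": [0,0,0.2],"spin": 0.05},
    {"dp": [0,0,0.2],"spin": 0.05},
  ],
)

```text
clock: 13.2
position: [0.4986, 0.055, 0.2888]
ee_rot: [0.046, 0.999, -0.0, 0.001]
ft_force: [-1.1, -5.3, 5.9]
grip_width: 0.098
grasp_force: 69.0
```

```bash
python3 -c "from h import *;st()"
```

```text
13.2 pos [0.4986 0.055  0.2888] yaw 84.67 F [-1.1 -5.3  5.9] Ftool [ 0.6 -5.3 -5.9] Mtool [ 0.889  0.056 -0.185] w 0.098 69.0
```

Request:
arm_command(
  plan=[
    {"dp": [0,-0.4,0.2],"spin": 0.05},
    {"dp": [0,-0.3,0.2],"spin": 0.05},
  ],
)

```text
clock: 13.4
position: [0.4986, 0.0546, 0.2884]
ee_rot: [0.096, 0.995, -0.0, 0.001]
ft_force: [-1.7, -1.7, 5.6]
grip_width: 0.104
grasp_force: 68.9
```

```bash
python3 -c "from h import *;st()"
```

```text
13.4 pos [0.4986 0.0546 0.2884] yaw 78.95 F [-1.7 -1.7  5.6] Ftool [ 1.3 -2.  -5.6] Mtool [ 0.241  0.055 -0.202] w 0.104 68.9
```

Request:
arm_command(
  plan=[
    {"dp": [0,0,0.2],"spin": 0.05},
    {"dp": [0,0,0.2],"spin": 0.05},
  ],
)

```text
clock: 13.6
position: [0.4986, 0.0546, 0.288]
ee_rot: [0.146, 0.989, -0.0, 0.001]
ft_force: [0.0, -2.1, 5.4]
grip_width: 0.103
grasp_force: 68.9
```

```bash
python3 -c "from h import *;st()"
```

```text
13.6 pos [0.4986 0.0546 0.288 ] yaw 73.22 F [ 0.  -2.1  5.4] Ftool [-0.6 -2.  -5.4] Mtool [ 0.538 -0.098 -0.207] w 0.103 68.9
```

Request:
arm_command(
  plan=[
    {"dp": [0,-0.2,0.2],"spin": 0.05},
    {"dp": [0,0,0.2],"spin": 0.05},
  ],
)

```text
clock: 13.8
position: [0.4985, 0.0544, 0.2876]
ee_rot: [0.195, 0.981, -0.0, 0.001]
ft_force: [-0.5, -2.8, 5.2]
grip_width: 0.103
grasp_force: 68.9
```

```bash
python3 -c "from h import *;st()"
```

```text
13.8 pos [0.4985 0.0544 0.2876] yaw 67.5 F [-0.5 -2.8  5.2] Ftool [-0.6 -2.8 -5.2] Mtool [ 0.565 -0.084 -0.178] w 0.103 68.9
```

Request:
arm_command(
  plan=[
    {"dp": [0,0,0.2],"spin": 0.05},
    {"dp": [0,0,0.2],"spin": 0.05},
  ],
)

```text
clock: 14.0
position: [0.4985, 0.0543, 0.2873]
ee_rot: [0.244, 0.97, -0.0, 0.001]
ft_force: [-1.7, -2.4, 7.2]
grip_width: 0.099
grasp_force: 69.3
```

```bash
python3 -c "from h import *;st()"
```

```text
14.0 pos [0.4985 0.0543 0.2873] yaw 61.77 F [-1.7 -2.4  7.2] Ftool [ 0.3 -2.9 -7.2] Mtool [ 0.672  0.008 -0.287] w 0.099 69.3
```

Request:
arm_command(
  plan=[
    {"dp": [0,-0.2,0.2],"spin": 0.05},
    {"dp": [0,0,0.2],"spin": 0.05},
  ],
)

```text
clock: 14.2
position: [0.4984, 0.0542, 0.2871]
ee_rot: [0.292, 0.956, -0.0, 0.001]
ft_force: [-2.2, -2.2, 9.8]
grip_width: 0.106
grasp_force: 70.0
```

```bash
python3 -c "from h import *;st()"
```

```text
14.2 pos [0.4984 0.0542 0.2871] yaw 56.05 F [-2.2 -2.2  9.8] Ftool [ 0.6 -3.  -9.8] Mtool [ 0.779  0.072 -0.342] w 0.106 70.0
```

Request:
arm_command(
  plan=[
    {"dp": [0,-0.1,0],"spin": 0.05},
    {"dp": [0,0,0],"spin": 0.03},
  ],
)

```text
clock: 14.4
position: [0.4984, 0.0541, 0.287]
ee_rot: [0.33, 0.944, -0.0, 0.001]
ft_force: [-0.4, -2.4, 6.0]
grip_width: 0.1
grasp_force: 69.9
```

```bash
python3 -c "from h import *;st()"
```

```text
14.4 pos [0.4984 0.0541 0.287 ] yaw 51.48 F [-0.4 -2.4  6. ] Ftool [-1.2 -2.2 -6. ] Mtool [ 0.563 -0.31  -0.527] w 0.1 69.9
```

Request:
arm_command(
  plan=[
    {"dp": [0,0,0],"spin": 0},
    {"dp": [0,0,0],"spin": 0},
  ],
)

```text
clock: 14.6
position: [0.4984, 0.0541, 0.2869]
ee_rot: [0.329, 0.944, -0.0, 0.001]
ft_force: [-0.4, -1.0, 6.9]
grip_width: 0.104
grasp_force: 69.9
```

```bash
python3 -c "from h import *;st()"
```

```text
14.6 pos [0.4984 0.0541 0.2869] yaw 51.57 F [-0.4 -1.   6.9] Ftool [-0.3 -1.1 -6.9] Mtool [ 0.515 -0.192 -0.242] w 0.104 69.9
```

Request:
arm_command(
  plan=[
    {"dp": [0,0,0],"spin": 0},
    {"dp": [0,0,0],"spin": 0},
    {"dp": [0,0,0],"spin": 0},
    {"dp": [0,0,0],"spin": 0},
    {"dp": [0,0,0],"spin": 0},
  ],
  grip=-1,
)

```text
clock: 15.1
position: [0.498, 0.0545, 0.2862]
ee_rot: [0.329, 0.944, 0.0, -0.0]
ft_force: [-0.4, -0.5, -0.5]
grip_width: 0.936
grasp_force: 0.0
```

Request:
arm_command(
  plan=[
    {"dp": [0,0,-30],"spin": 0},
    {"dp": [0,0,-30],"spin": 0},
    {"dp": [0,0,-20],"spin": 0},
    {"dp": [0,0,0],"spin": 0},
    {"dp": [0,0,0],"spin": 0},
  ],
)

```text
clock: 15.6
position: [0.498, 0.0544, 0.3663]
ee_rot: [0.329, 0.944, 0.0, 0.0]
ft_force: [-0.2, 1.0, -1.0]
grip_width: 1.0
grasp_force: 0.0
```

```bash
python3 - <<'E'
from h import *
o=st();print(np.round(o["joint_pos"],2))
im=viewer.camera("wrist");c=cam("wrist");cv2.imwrite("pics/w8.png",im)
f,cx,cy,R,t=c;S=4
def rect(z,x0,y1,n):
    A=np.array([[1e-3/S,0,x0],[0,-1e-3/S,y1],[0,0,z],[0,0,1]])
    return cv2.warpPerspective(im,np.array([[f,0,cx],[0,f,cy],[0,0,1]])@np.c_[R,t]@A,(n,n),flags=cv2.INTER_LINEAR|cv2.WARP_INVERSE_MAP)
for z,x0,y1 in((.138,.45,.105),(.073,.45,.16)):
    g=cv2.GaussianBlur(cv2.cvtColor(rect(z,x0,y1,440),cv2.COLOR_BGR2GRAY),(5,5),0)
    L=cv2.createLineSegmentDetector().detect(g)[0][:,0]
    print(z)
    for x1,y_1,x2,y_2 in sorted(L.tolist(),key=lambda l:-np.hypot(l[2]-l[0],l[3]-l[1]))[:9]:
        print(np.round([x0*1e3+x1/S,y1*1e3-y_1/S,x0*1e3+x2/S,y1*1e3-y_2/S],1),"len",round(np.hypot(x2-x1,y_2-y_1)/S,1),"ang",round(np.degrees(np.arctan2(-(y_2-y_1),x2-x1))%180,1))
E
```

```text
15.6 pos [0.498  0.0544 0.3663] yaw 51.56 F [-0.2  1.  -1. ] Ftool [0.8 0.7 1. ] Mtool [-0.012  0.046 -0.038] w 1.0 0.0
[-0.04  0.09 -0.16  1.83  0.02  1.22  0.69]
0.138
[460.5  84.7 450.4  45.7] len 40.3 ang 75.4
[549.1  79.4 514.1  88.2] len 36.2 ang 165.9
[467.3 104.8 460.3  84.7] len 21.3 ang 70.7
[450.2  45.4 468.9  40.4] len 19.3 ang 164.9
[505.5  42.8 490.6  52.1] len 17.5 ang 148.0
[499.1  89.  503.1 105. ] len 16.5 ang 76.0
[509.2  53.1 512.3  67.7] len 14.9 ang 78.0
[468.   30.1 482.1  26.6] len 14.5 ang 166.0
[512.3  80.5 498.4  84.1] len 14.4 ang 165.2
0.073
[516.9  86.  535.3 159.9] len 76.2 ang 76.0
[498.3 156.3 482.  126.4] len 34.0 ang 61.4
[482.  127.9 472.1 100.5] len 29.0 ang 70.2
[464.4  75.9 457.8  50.3] len 26.5 ang 75.7
[472.  100.6 464.1  76. ] len 25.8 ang 72.2
[534.3  75.4 516.   80.2] len 18.9 ang 165.3
[559.6  79.9 544.2  84. ] len 15.9 ang 165.2
[483.2  67.8 495.8  59.8] len 15.0 ang 147.8
[519.2  78.  516.3  67.1] len 11.3 ang 75.3
```

The bar turned about 64° and stands at roughly 0.34 Nm. The spine is at 76.0°, parallel to the clamp. Next is the cap push.

Request:
arm_command(
  plan=[
    {"dp": [0,0,0],"spin": 0.14},
    {"dp": [0,0,0],"spin": 0.14},
    {"dp": [0,0,0],"spin": 0.14},
    {"dp": [0,0,0],"spin": 0.14},
    {"dp": [0,0,0],"spin": 0.14},
  ],
  grip=1,
  newtons=40,
)

```text
clock: 16.15
position: [0.4977, 0.0544, 0.3649]
ee_rot: [0.635, 0.772, -0.001, -0.001]
ft_force: [-0.5, -0.5, 0.5]
grip_width: 0.143
grasp_force: 0.0
```

Request:
arm_command(
  plan=[
    {"dp": [0,0,0],"spin": 0.14},
    {"dp": [0,0,0],"spin": 0.14},
    {"dp": [0,0,0],"spin": 0.14},
    {"dp": [0,0,0],"spin": 0.033},
    {"dp": [0,0,0],"spin": 0},
  ],
)

```text
clock: 16.65
position: [0.4978, 0.0544, 0.3651]
ee_rot: [0.791, 0.612, -0.001, -0.0]
ft_force: [0.1, 0.3, 0.2]
grip_width: -0.001
grasp_force: 0.0
```

Request:
arm_command(
  plan=[
    {"dp": [-40,0,0],"spin": 0},
    {"dp": [-40,0,0],"spin": 0},
    {"dp": [-40,0,0],"spin": 0},
    {"dp": [-40,0,0],"spin": 0},
    {"dp": [-42,0,0],"spin": 0},
  ],
)

```text
clock: 17.15
position: [0.4467, -0.1424, 0.3657]
ee_rot: [0.79, 0.613, -0.0, -0.0]
ft_force: [0.8, -0.4, -0.3]
grip_width: -0.002
grasp_force: 0.0
```

Request:
arm_command(
  plan=[
    {"dp": [0,0,0],"spin": 0},
    {"dp": [0,0,0],"spin": 0},
    {"dp": [0,0,30],"spin": 0},
    {"dp": [0,0,0],"spin": 0},
    {"dp": [0,0,0],"spin": 0},
  ],
)

```text
clock: 17.65
position: [0.4476, -0.1401, 0.3362]
ee_rot: [0.79, 0.613, -0.0, -0.001]
ft_force: [0.2, -0.4, 1.2]
grip_width: -0.004
grasp_force: 0.0
```

```bash
python3 - <<'E'
from h import *
o=st()
im=viewer.camera("wrist");c=cam("wrist");cv2.imwrite("pics/w9.png",im)
f,cx,cy,R,t=c;S=4;z,x0,y1,n=.072,.41,-.02,480
A=np.array([[1e-3/S,0,x0],[0,-1e-3/S,y1],[0,0,z],[0,0,1]])
w=cv2.warpPerspective(im,np.array([[f,0,cx],[0,f,cy],[0,0,1]])@np.c_[R,t]@A,(n,n),flags=cv2.INTER_LINEAR|cv2.WARP_INVERSE_MAP)
# profile along knife axis through cap
u=np.array([.249,.969])
for s in range(-90,-40,2):
    p=np.array([471,-46.6])+s*u; q=((p[0]-410)*S,(-20-p[1])*S); print(s,w[int(q[1]),int(q[0])].tolist(),end=" ")
for th in("knife_cap","knife_handle"):print(th,[(np.round(d["position"],3).tolist(),round(d["score"],2)) for d in finder.find_in("wrist",th)[:2]])
E
```

```text
17.65 pos [ 0.4476 -0.1401  0.3362] yaw -14.37 F [ 0.2 -0.4  1.2] Ftool [-0.3  0.3 -1.2] Mtool [-0.026 -0.057  0.007] w -0.004 0.0
-90 [95, 91, 86] -88 [100, 96, 89] -86 [101, 97, 90] -84 [110, 106, 99] -82 [120, 117, 112] -80 [133, 130, 124] -78 [143, 141, 134] -76 [149, 147, 141] -74 [145, 143, 137] -72 [125, 122, 115] -70 [116, 113, 106] -68 [115, 111, 105] -66 [111, 107, 101] -64 [107, 101, 97] -62 [105, 100, 94] -60 [186, 186, 185] -58 [244, 245, 246] -56 [247, 247, 247] -54 [247, 247, 247] -52 [246, 247, 247] -50 [159, 175, 195] -48 [74, 128, 201] -46 [81, 145, 223] -44 [82, 152, 232] -42 [86, 151, 232] knife_cap [([0.455, -0.099, 0.077], 0.84)]
knife_handle [([0.468, -0.055, 0.083], 0.86)]
```

Request:
arm_command(
  plan=[
    {"dp": [0,0,35],"spin": 0},
    {"dp": [0,0,35],"spin": 0},
    {"dp": [0,0,31],"spin": 0},
    {"dp": [0,0,0],"spin": 0},
    {"dp": [0,0,0],"spin": 0},
  ],
)

```text
clock: 18.3
position: [0.448, -0.1411, 0.2364]
ee_rot: [0.791, 0.612, 0.0, 0.0]
ft_force: [0.2, -0.4, -0.4]
grip_width: 0.002
grasp_force: 0.0
```

Request:
arm_command(
  plan=[
    {"dp": [8,0,0],"spin": 0},
    {"dp": [7,0,0],"spin": 0},
    {"dp": [4,0,0],"spin": 0},
    {"dp": [2,0,0],"spin": 0},
    {"dp": [0,0,0],"spin": 0},
  ],
)

```text
clock: 18.8
position: [0.4529, -0.1205, 0.2356]
ee_rot: [0.79, 0.613, 0.0, 0.0]
ft_force: [0.2, 0.7, -0.0]
grip_width: 0.003
grasp_force: 0.0
```

```bash
python3 -c "from h import *;st()"
```

```text
18.8 pos [ 0.4529 -0.1205  0.2356] yaw -14.46 F [ 0.2  0.7 -0. ] Ftool [0.7 0.  0. ] Mtool [-0.023 -0.002 -0.004] w 0.003 0.0
```

Request:
arm_command(
  plan=[
    {"dp": [1,0,0],"spin": 0},
    {"dp": [1,0,0],"spin": 0},
    {"dp": [0,0,0],"spin": 0},
  ],
)

```text
clock: 19.1
position: [0.4532, -0.1189, 0.2353]
ee_rot: [0.791, 0.612, -0.0, -0.0]
ft_force: [-0.4, 0.3, -0.1]
grip_width: 0.001
grasp_force: 0.0
```

Request:
arm_command(
  plan=[
    {"dp": [1,0,0],"spin": 0},
    {"dp": [0,0,0],"spin": 0},
  ],
)

```text
clock: 19.3
position: [0.4535, -0.1178, 0.2353]
ee_rot: [0.791, 0.612, 0.0, -0.0]
ft_force: [0.9, 0.2, 0.5]
grip_width: -0.001
grasp_force: 0.0
```

Request:
arm_command(
  plan=[
    {"dp": [0.7,0,0],"spin": 0},
    {"dp": [0,0,0],"spin": 0},
  ],
)

```text
clock: 19.5
position: [0.4537, -0.1172, 0.2353]
ee_rot: [0.791, 0.612, 0.0, -0.0]
ft_force: [0.7, -0.5, -0.1]
grip_width: 0.003
grasp_force: 0.0
```

Request:
arm_command(
  plan=[
    {"dp": [0.8,0,0],"spin": 0},
    {"dp": [0,0,0],"spin": 0},
  ],
)

```text
clock: 19.7
position: [0.4539, -0.1163, 0.2353]
ee_rot: [0.791, 0.612, 0.0, 0.0]
ft_force: [0.2, -0.2, 0.6]
grip_width: -0.007
grasp_force: 0.0
```

Request:
arm_command(
  plan=[
    {"dp": [0.8,0,0],"spin": 0},
    {"dp": [0,0,0],"spin": 0},
  ],
)

```text
clock: 19.9
position: [0.4541, -0.1156, 0.2353]
ee_rot: [0.791, 0.612, 0.0, 0.0]
ft_force: [-0.1, -0.6, -0.2]
grip_width: -0.002
grasp_force: 0.0
```

Request:
arm_command(
  plan=[
    {"dp": [0.8,0,0],"spin": 0},
    {"dp": [0,0,0],"spin": 0},
  ],
)

```text
clock: 20.1
position: [0.4543, -0.1148, 0.2353]
ee_rot: [0.791, 0.612, 0.0, 0.0]
ft_force: [0.1, 1.1, 0.8]
grip_width: 0.001
grasp_force: 0.0
```

Request:
arm_command(
  plan=[
    {"dp": [0.8,0,0],"spin": 0},
    {"dp": [0,0,0],"spin": 0},
  ],
)

```text
clock: 20.3
position: [0.4545, -0.1141, 0.2353]
ee_rot: [0.791, 0.612, 0.0, 0.0]
ft_force: [0.0, -0.7, -1.1]
grip_width: -0.001
grasp_force: 0.0
```

Request:
arm_command(
  plan=[
    {"dp": [0.7,0,0],"spin": 0},
    {"dp": [0,0,0],"spin": 0},
  ],
)

```text
clock: 20.5
position: [0.4545, -0.1139, 0.2353]
ee_rot: [0.791, 0.612, -0.0, 0.0]
ft_force: [-0.9, -4.3, -0.4]
grip_width: -0.002
grasp_force: 1.9
```

Request:
arm_command(
  plan=[
    {"dp": [0.7,0,0],"spin": 0},
    {"dp": [0,0,0],"spin": 0},
  ],
)

```text
clock: 20.7
position: [0.4546, -0.1138, 0.2353]
ee_rot: [0.791, 0.612, -0.001, 0.0]
ft_force: [-1.5, -6.1, 1.1]
grip_width: 0.002
grasp_force: 3.4
```

Request:
arm_command(
  plan=[
    {"dp": [0.5,0,0],"spin": 0},
    {"dp": [0,0,0],"spin": 0},
    {"dp": [0,0,0],"spin": 0},
  ],
)

```text
clock: 21.0
position: [0.4546, -0.1137, 0.2353]
ee_rot: [0.791, 0.612, -0.001, 0.001]
ft_force: [-2.1, -8.3, 0.6]
grip_width: -0.003
grasp_force: 4.3
```

```bash
python3 -c "from h import *;st()"
```

```text
21.0 pos [ 0.4546 -0.1137  0.2353] yaw -14.58 F [-2.1 -8.3  0.6] Ftool [-8.6  0.1 -0.6] Mtool [-0.024 -1.799  0.012] w -0.003 4.3
```

Request:
arm_command(
  plan=[
    {"dp": [0,0,0],"spin": 0},
    {"dp": [0,0,0],"spin": 0},
    {"dp": [-3,0,0],"spin": 0},
    {"dp": [-20,0,0],"spin": 0},
    {"dp": [-20,0,0],"spin": 0},
  ],
)

```text
clock: 21.5
position: [0.4443, -0.1537, 0.2353]
ee_rot: [0.79, 0.613, 0.0, -0.0]
ft_force: [-0.1, 0.1, 0.4]
grip_width: 0.0
grasp_force: 0.0
```

Request:
arm_command(
  plan=[
    {"dp": [0,0,-40],"spin": 0},
    {"dp": [0,0,-40],"spin": 0},
    {"dp": [0,0,-40],"spin": 0},
    {"dp": [40,0,-10],"spin": 0},
    {"dp": [40,0,0],"spin": 0},
  ],
)

```text
clock: 22.0
position: [0.4648, -0.0759, 0.3679]
ee_rot: [0.791, 0.611, 0.002, 0.001]
ft_force: [1.7, -0.5, 0.4]
grip_width: -0.008
grasp_force: 0.0
```

Request:
arm_command(
  plan=[
    {"dp": [40,0,0],"spin": 0},
    {"dp": [0,0,0],"spin": 0},
    {"dp": [0,0,0],"spin": 0},
    {"dp": [0,0,0],"spin": 0},
  ],
)

```text
clock: 22.4
position: [0.4741, -0.0385, 0.3652]
ee_rot: [0.791, 0.612, -0.0, -0.0]
ft_force: [-0.3, -0.1, 0.5]
grip_width: -0.001
grasp_force: 0.0
```

```bash
python3 - <<'E'
from h import *
o=st();im=viewer.camera("wrist");c=cam("wrist");f,cx,cy,R,t=c;S=4
for z,x0,y1 in((.073,.45,.14),(.138,.45,.105)):
    A=np.array([[1e-3/S,0,x0],[0,-1e-3/S,y1],[0,0,z],[0,0,1]])
    w=cv2.warpPerspective(im,np.array([[f,0,cx],[0,f,cy],[0,0,1]])@np.c_[R,t]@A,(480,560),flags=cv2.INTER_LINEAR|cv2.WARP_INVERSE_MAP)
    L=cv2.createLineSegmentDetector().detect(cv2.GaussianBlur(cv2.cvtColor(w,cv2.COLOR_BGR2GRAY),(5,5),0))[0][:,0]
    print(z)
    for a,b,e,g in sorted(L.tolist(),key=lambda l:-np.hypot(l[2]-l[0],l[3]-l[1]))[:9]:
        print(np.round([x0*1e3+a/S,y1*1e3-b/S,x0*1e3+e/S,y1*1e3-g/S],1),"ang",round(np.degrees(np.arctan2(-(g-b),e-a))%180,1))
E
```

```text
22.4 pos [ 0.4741 -0.0385  0.3652] yaw -14.55 F [-0.3 -0.1  0.5] Ftool [-0.1 -0.2 -0.5] Mtool [-0.053  0.001  0.041] w -0.001 0.0
0.073
[569.6  78.  450.  109.1] ang 165.4
[465.5  74.4 453.   27.6] ang 75.0
[489.5  76.7 525.8  54. ] ang 147.9
[479.6  41.9 520.3  31.4] ang 165.6
[493.5  60.4 522.3  42.1] ang 147.6
[569.6  66.7 543.3  73.4] ang 165.7
[512.3   8.1 538.4   1.4] ang 165.4
[453.7  27.6 477.7  21.7] ang 166.0
[473.3   9.9 496.6   4. ] ang 165.7
0.138
[505.4  13.1 569.6  -3.6] ang 165.4
[569.7  60.1 510.9  75.4] ang 165.4
[471.7  65.2 518.3  35.9] ang 147.8
[569.6  51.7 526.1  62.7] ang 165.9
[471.7  62.5 462.3  27.3] ang 75.0
[511.2  75.3 478.7  83.7] ang 165.4
[489.8  64.2 517.   47.2] ang 148.0
[482.4  38.  512.9  30.2] ang 165.6
[474.   84.9 450.   91.2] ang 165.3
```

```bash
python3 -c "from h import *;print(manip.hand_in())"
```

```text
the job is handed in; nothing more can be done
None
```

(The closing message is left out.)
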